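# Stroke-test a power hammer's curved stop edge

### The job

The curved, spring-backed rubber stop edge for the power hammer lies on the bench for testing. With closed fingers, put the fingertips on its green end mark, press the strip lightly down, and run them along the curve in one unbroken stroke over the three white marks to the red end mark, keeping it partly pressed all the way and never squashing it to its bottom stop; then lift clear. Only touch it: do not lift it, push it about, or disturb anything else on the bench.

Things in the scene. Friction and masses are not known exactly. Their poses are not given: they have to be found in the camera images.
- plate: Loose steel base plate, 170 x 280 x 10 mm, about 3 kg in all, unfastened, any way round. Origin: centre of underside; z up, y along the 280 mm. On it: an aluminium channel 34 mm wide, rims 40 mm above the bench, an arc of 130 mm radius about plate (75, 0) mm, bowing to plate -x, holding the rubber strip; a grey box 45 x 60 mm, top 36 mm above the bench, at plate (52, -55) mm.
- strip (a joint): Press depth of the black rubber strip (24 mm wide, flat top, 240 mm long) in m: 0 free, 0.016 at the bottom stop. It sinks level wherever pressed; its spring needs about 2.5 N to start, 5.5 N at 8 mm, 9 N at the stop, and returns it. Free, its top is 58 mm above the bench. Pressed 2 to 12 mm is right; 14 mm or more counts as squashed, under 0.5 mm as let go.
- mark1 (a point): Centre, on the strip's top face, of the green mark: a band 14 mm long across the strip, at one end (plate x = -15, y = +94 mm), 16 mm from the strip's end. The stroke starts here. This point sinks with the strip; only its position matters.
- mark2 (a point): Centre of the white mark next to green, on the strip's top face, 52 mm further along the arc (plate x = -45, y = +51 mm). Same band size.
- mark3 (a point): Centre of the middle white mark, on the strip's top face, 52 mm further along (plate x = -55, y = 0).
- mark4 (a point): Centre of the last white mark, on the strip's top face, 52 mm further along (plate x = -45, y = -51 mm).
- mark5 (a point): Centre of the red mark at the strip's other end, on its top face, 52 mm further along (plate x = -15, y = -94 mm). The stroke ends here.
- bolt: Loose steel bolt standing on its 28 mm head on the base plate inside the curve, 45 mm tall; origin under its head. Leave alone.
- collar: Loose brass collar, 28 mm across, 16 mm high, lying on the base plate; origin centre of its underside. Leave alone.
- hammer: Hand hammer lying at the robot's left. Leave alone.
- wrench: Wrench lying at the robot's right. Leave alone.
- oil: White bottle with red cap, 60 mm across, 170 mm tall, on the right; origin under its base. Leave alone.
- grease: Blue can, 72 mm across, 80 mm tall, at the far left; origin under its base. Leave alone.
- mug: White mug, 76 mm across, 90 mm tall, on the left; origin under its base. Leave alone.

How it is judged:
By the outcome, as a careful person would: the job done as asked, in the order asked, and still so for the second after the job is handed in, with the robot touching nothing.
It also fails if it takes over 45 s, if anything falls off the work surface, if the arm or the gripper's body presses on something with over 40 N, if the wrist force passes 120 N, or if a joint passes its speed limit or range.

### The arm

A 6-joint arm with a two-finger parallel gripper is mounted at the origin on the work surface. World frame = base frame: x ahead of the robot, y to its left, z up, the work surface at z = 0. Lengths are in m, angles in rad, forces in N, time in s.
With the tool pointing down it reaches from about 0.35 to 0.875 m from the base axis. Payload 15.5 kg.
Tool frame: the origin (TCP) lies on the centre line of the jaws, within the pads' length; the fingertips stand 11 mm ahead of it and the grasp point (between the pads) lies 8 mm behind it; x points along the fingers, y is the direction in which the jaws open and shut, and the axes are right-handed (so a half turn about x gives the same grasp; the last joint's range is limited). The gripper opens to 85 mm and grips with 20 to 120 N. Pads are 22 mm wide; open, the fingers measure 114 mm over their backs; the gripper's body (76 mm by 85 mm) begins 54 mm behind the grasp point. The pads swing forward as they close: fully open they stand 13 mm farther back than shut.
Start: joints at [-1.304, 0.494, 1.345, -0, 1.302, -0.096], TCP at [0.221, -0.585, 0.242] pointing down, gripper open.
Joint ranges: [-2.91, 2.91], [-0.82, 2.16], [0.22, 2.67], [-1.22, 4.37], [0.12, 2.79], [-3.08, 3.08]. Speed limits (rad/s): [1.89, 1.89, 2.57, 3.01, 3.01, 3.01].

### API

Orientations are given as [roll, pitch, yaw] about the fixed x, y, z axes, in that order (R = Rz(yaw) Ry(pitch) Rx(roll)).
In Python, from plant import r, camera, ticket gives the robot as it stands.
- The arm moves only by the shell command python3 -m handwheel 'ROWS' [FORCE]. ROWS is text: rows parted by semicolons, each of 5 numbers parted by spaces: the shift along the tool's x, y, z in m, then the turn about the tool's x in units of 10 degrees (1.0 is 10 degrees), then the opening in per cent of the stroke, from 0 (shut) to 100 (fully open). In form: tx ty tz twist claw; .... A call has 1 to 20 rows; each row shifts and turns the commanded pose from where the row before left it, along the tool's axes as they then stand; what a row does not reach is not made up. A row lasts 1/8 s, in which the tool goes at most 62.5 mm and 10.7 degrees, less where a joint would pass 70% of its speed; a pose out of reach is approached as far as the arm can. A call with a gripper value outside its range is refused whole. The fingers move at their own pace and stop on an object; FORCE is the grip in N (left out, the last holds). Time passes only in rows, so rows that do not move let the fingers close. It gives the time, the measured TCP pose, the force and the opening at its end, in the units of the state.
- r.sense(): the state, without advancing time (a new reading comes with each control period).
- camera(name): name is "scene" or "top" or "wrist"; returns a dict with "img" (420x560x3 uint8, red, green, blue), "camera_matrix" (3x3 intrinsics, pixels), "rvec" (rotation vector, rad) and "tvec" (3), from world to camera coordinates, as OpenCV has them. Camera axes: x right, y down, z forward; pixel columns grow to the right and rows downward; lengths in m; the calibration is good to about 2 mm. A picture is of the moment at which its call begins. There is no depth.
- ticket.hand_in(): hands the job in, once; it reports no verdict.
The state is a dict: "clock": time; "q": joint angles; "qvel": joint speeds; "joint_efforts": joint torques, N m; "tool_pos": TCP position; "eef_rot": TCP orientation; "contact_force": force on the tool from outside, world axes, zero at the start; "moment": the same for the moment, N m; "opening": finger opening in m.
Only numpy, scipy, OpenCV 4.12 (cv2) and the standard library are available. Lean on these libraries where they do the work, as an engineer would, in place of code of your own. Each camera call takes 0.05 s, during which the arm holds its last target.

## Working session

There is one attempt and no reset: what is moved stays moved. The work goes in short steps, Python scripts to look and compute and a shell command to move; the robot and the scene stay as the last step left them, time stands still between calls to the robot, and variables do not carry over. Pictures are saved under pics/ and viewed, and the job is handed in when it is done.

```bash
ls; mkdir -p pics
python3 - <<'E'
from plant import r,camera
import cv2
print(r.sense())
for n in("scene","top"):
    c=camera(n); cv2.imwrite(f"pics/{n}0.png",c["img"][:,:,::-1]); print(n,c["camera_matrix"],c["rvec"],c["tvec"])
E
```

```text
pics
{'clock': 0.0, 'q': array([-1.30447682e+00,  4.94164396e-01,  1.34610668e+00,  5.98591968e-06,
        1.30253599e+00, -9.54768648e-02]), 'qvel': array([ 0.00119346, -0.00013745, -0.00097696,  0.00118336, -0.00080848,
       -0.00102827]), 'joint_efforts': array([-2.13870393e-03, -8.82176042e+01, -3.83881080e+01, -4.04613265e-04,
        9.91713780e-03,  1.43310541e-05]), 'tool_pos': array([ 0.22114899, -0.58419826,  0.24172022]), 'eef_rot': array([-1.67102434,  1.5695819 ,  1.83236309]), 'contact_force': array([-0.21154865,  0.53064158,  0.33253683]), 'moment': array([-0.00397294, -0.02232178,  0.02974979]), 'opening': 0.08571727714435066}
scene [[381.76296878   0.         271.46597385]
 [  0.         381.76296878 211.31422777]
 [  0.           0.           1.        ]] [ 1.07503981  2.39744774 -1.02417249] [ 0.35634786 -0.22498282  1.53826772]
top [[401.19252394   0.         284.77398448]
 [  0.         401.19252394 207.83077373]
 [  0.           0.           1.        ]] [ 2.15501448 -2.13591455  0.18307862] [-0.00230025  0.56494391  1.20473407]
```

View pics/top0.png

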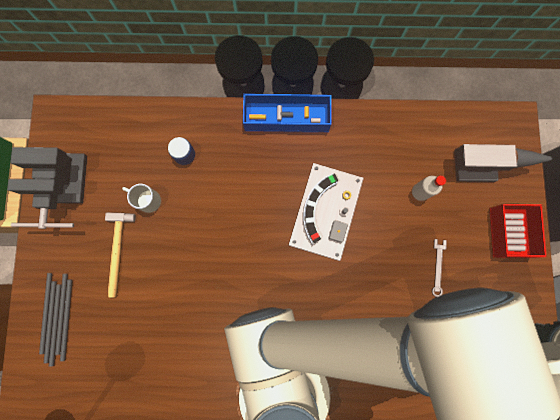

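View pics/scene0.png

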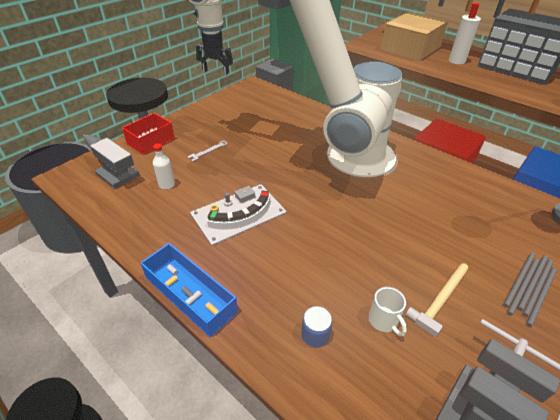

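The top view shows the plate at about (326,212), with green at about (333,179) and red at about (315,237). The scene view shows it at about (238,212). I'll enlarge both.

Run:
```python
import cv2
a=cv2.imread("pics/top0.png")[155:270,275:375]; cv2.imwrite("pics/top0z.png",cv2.resize(a,None,fx=5,fy=5,interpolation=cv2.INTER_CUBIC))
a=cv2.imread("pics/scene0.png")[175:250,180:300]; cv2.imwrite("pics/scene0z.png",cv2.resize(a,None,fx=6,fy=6,interpolation=cv2.INTER_CUBIC))
```

```text
(no output)
```

View pics/top0z.png

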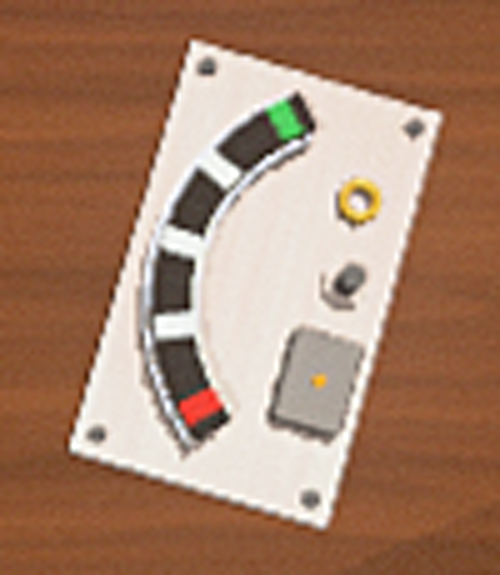

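View pics/scene0z.png

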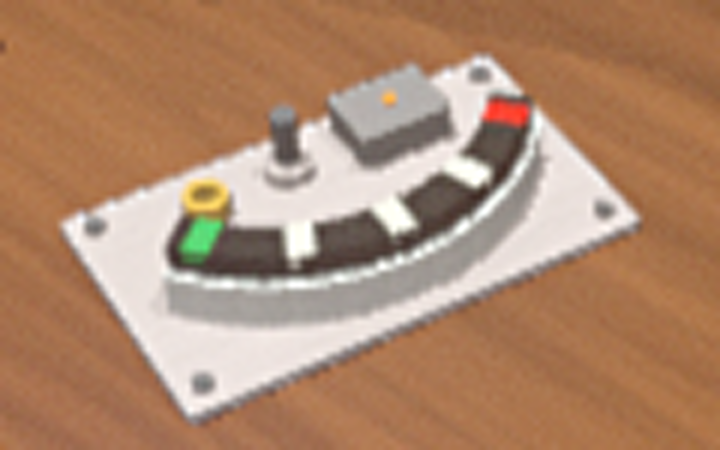

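Top crop: the corners are (193,41), (441,115), (328,527) and (70,451), and the marks from green to red are (287,118), (217,170), (182,240), (177,326) and (201,408). Scene crop: green is (201,239), the whites are (300,241), (394,215) and (470,171), and red is (507,111). The collar and bolt sit inside the curve. Next I fit the plate pose.

```bash
cat > h.py <<'E'
import numpy as np,cv2
from scipy.optimize import least_squares
M=np.array([[-.015,.094],[-.045,.051],[-.055,0],[-.045,-.051],[-.015,-.094]])
def P(p,loc,z):
    c,s=np.cos(p[2]),np.sin(p[2]); xy=np.asarray(loc)@np.array([[c,s],[-s,c]])+p[:2]
    return np.c_[xy,np.full(len(xy),z)]
C=np.array([[-.085,.14],[.085,.14],[.085,-.14],[-.085,-.14]])
def proj(c,X): return cv2.projectPoints(X,c["rvec"],c["tvec"],c["camera_matrix"],None)[0][:,0]
def fit(obs,x0=(.6,0,-1.6)):
    f=lambda p: np.concatenate([(proj(c,P(p,l,z))-uv).ravel() for c,l,z,uv in obs])
    best=min((least_squares(f,(x0[0],x0[1],a)) for a in np.arange(-3,3.2,1)),key=lambda s:s.cost)
    return best.x,f(best.x).reshape(-1,2)
E
python3 - <<'E'
from h import *
from plant import camera
T=camera("top");S=camera("scene")
z=lambda a,k,o:(np.array(a,float)+.5)/k-.5+np.array(o)
tc=z([(193,41),(441,115),(328,527),(70,451)],5,(275,155))
tm=z([(287,118),(217,170),(182,240),(177,326),(201,408)],5,(275,155))
sc=z([(195,420),(62,225),(485,55),(638,218)],6,(180,175))
sm=z([(201,239),(300,241),(394,215),(470,171),(507,111)],6,(180,175))
o=[(T,C,.01,tc),(T,M,.058,tm),(S,C,.01,sc),(S,M,.058,sm)]
for k in (o[:1],o[1:2],o[2:3],o[3:],o):
    p,res=fit(k);print(p,np.abs(res).max(),res.std())
print(res.round(1)); print(P(p,M,.058).round(4))
E
```

```text
[ 0.56284329 -0.13089318 -1.85435412] 0.49356336326763994 0.29198272443347956
[ 0.56315789 -0.13075875  4.4291461 ] 0.6226014079434208 0.3412104847080019
[ 0.56303884 -0.12611902  4.43799476] 0.694079541376027 0.33054681710720973
[ 0.56258551 -0.12691025 -1.85168659] 0.43324737687959214 0.2230177685528987
[ 0.56257664 -0.12917993 -1.85109259] 1.0723798663459831 0.42330489022644996
[[-0.9 -0.2]
 [-0.3 -0.4]
 [-0.3  0.5]
 [-0.6  0.3]
 [-1.   0.3]
 [ 0.1  0.1]
 [-0.5  0.7]
 [-1.   0.1]
 [-0.2 -0.1]
 [-1.1 -0.9]
 [-0.9 -0.4]
 [-0.3 -0.4]
 [ 0.1 -0.5]
 [-0.2 -0.6]
 [-0.3 -0.4]
 [-0.4 -0.2]
 [-0.9 -0.3]
 [-0.6 -0. ]]
[[ 0.6571 -0.1408  0.058 ]
 [ 0.624  -0.1     0.058 ]
 [ 0.5778 -0.0763  0.058 ]
 [ 0.526  -0.0718  0.058 ]
 [ 0.4764 -0.0888  0.058 ]]
```

```bash
cat >> h.py <<'E'
from scipy.spatial.transform import Rotation
def st():
    from plant import r
    s=r.sense(); return s,np.array(s["tool_pos"]),Rotation.from_euler("xyz",s["eef_rot"]).as_matrix()
def to(xyz):
    s,t,R=st(); d=R.T@(np.array(xyz)-t); print("t",round(s["clock"],2),"tcp",t.round(4),"F",np.round(s["contact_force"],2),"open",round(s["opening"],4)); print("need tool",d.round(4)); return d
E
python3 - <<'E'
from h import *
s,t,R=st();print(R.round(3));to([.49,-.25,.242]);to([.6571,-.1408,.17])
E
```

```text
[[-0.     0.354 -0.935]
 [ 0.001 -0.935 -0.354]
 [-1.    -0.001 -0.   ]]
t 0.2 tcp [ 0.2212 -0.5843  0.2419] F [ 0.84  0.67 -0.06] open 0.0852
need tool [ 1.000e-04 -2.175e-01 -3.698e-01]
t 0.2 tcp [ 0.2212 -0.5843  0.2419] F [ 0.84  0.67 -0.06] open 0.0852
need tool [ 0.0722 -0.2605 -0.5647]
```

```bash
python3 -m handwheel '0 -0.015 -0.024 0 0; 0 -0.0305 -0.048 0 0; 0 -0.0305 -0.048 0 0; 0 -0.0305 -0.048 0 0; 0 -0.0305 -0.048 0 0; 0 -0.0305 -0.048 0 0; 0 -0.0305 -0.048 0 0; 0 -0.0305 -0.048 0 0; 0 -0.0305 -0.048 0 0; 0 -0.0305 -0.048 0 0; 0 -0.015 -0.024 0 0; 0 0 0 0.92 0; 0 0 0 0.92 0; 0 0 0 0.92 0; 0 0 0 0.92 0; 0 0 0 0 0; 0 0 0 0 0; 0 0 0 0 0'
python3 - <<'E'
from h import *
from plant import camera
s,t,R=st();print(R.round(3),s["q"].round(2));to([.6571,-.1408,.1])
c=camera("wrist");cv2.imwrite("pics/w1.png",c["img"][:,:,::-1])
E
```

```text
clock: 2.45
tool_pos: [0.5624, -0.1299, 0.2423]
eef_rot: [-2.951, 1.571, -0.088]
contact_force: [0.6, 1.2, -0.3]
opening: 0.0001
[[ 0.    -0.275 -0.962]
 [-0.    -0.962  0.275]
 [-1.    -0.    -0.   ]] [-0.33  0.43  1.47  0.    1.25  1.52]
t 2.45 tcp [ 0.5624 -0.1299  0.2423] F [ 0.61  1.22 -0.27] open 0.0001
need tool [ 0.1423 -0.0155 -0.0941]
```

View pics/w1.png

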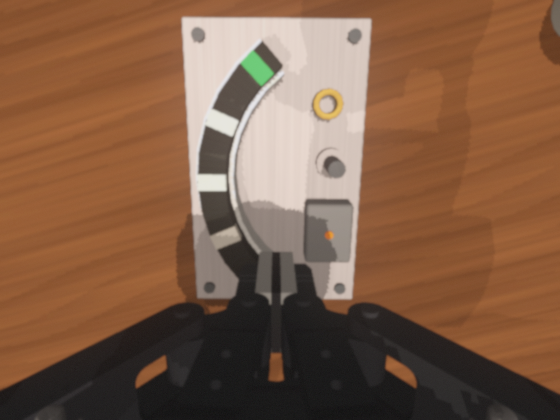

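The wrist view shows green at (257,68), the whites at (221,123), (212,183) and (224,238), and plate corners at (182,18), (371,18), (352,299) and (197,299). The closed fingers are at about (276,255).

Run:
```python
from h import *
from plant import camera
W=camera("wrist")
m=np.array([(257,68),(221,123),(212,183)],float); cc=np.array([(182,18),(371,18),(352,299),(197,299)],float)
for o in ([(W,C,.01,cc)],[(W,M[:3],.058,m)],[(W,C,.01,cc),(W,M[:3],.058,m)]):
    p,res=fit(o);print(p,res.round(1).tolist())
s,t,R=st();tip=t+R[:,0]*.011
print("tip px",proj(W,tip[None]))
a=cv2.resize(W["img"][0:330,150:400],None,fx=2,fy=1.8); cv2.imwrite("pics/w1z.png",a[:,:,::-1])
```

```text
[ 0.56255227 -0.12929365 -1.85525876] [[-1.5, -1.0], [1.0, 0.2], [0.7, 1.1], [-0.1, 0.4]]
[ 0.56264768 -0.12921172  4.4297244 ] [[-0.1, -0.1], [0.2, -0.1], [-0.2, 0.2]]
[ 0.56258457 -0.12920693 -1.85505123] [[-1.6, -0.9], [0.9, 0.1], [0.6, 1.1], [-0.1, 0.4], [0.1, -0.1], [0.4, -0.1], [-0.2, 0.2]]
tip px [[276.96315422 271.58868223]]
```

View pics/w1z.png

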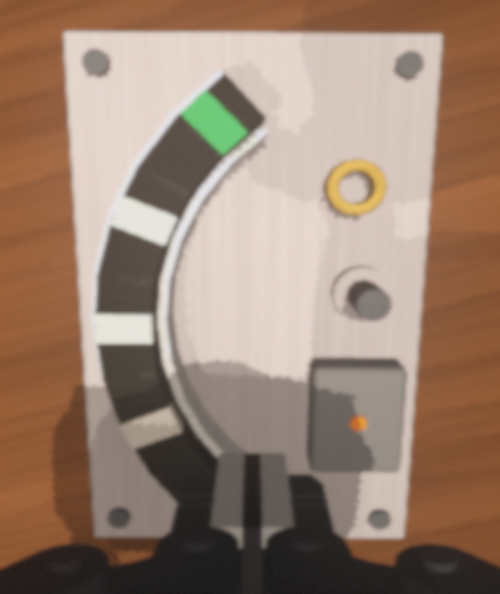

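Run:
```python
from h import *
p=(.5626,-.1292,-1.8546); X=P(p,M,.058); print(X.round(4))
for x in X: to([x[0],x[1],.081])
```

```text
[[ 0.657  -0.1411  0.058 ]
 [ 0.6242 -0.1003  0.058 ]
 [ 0.578  -0.0764  0.058 ]
 [ 0.5262 -0.0717  0.058 ]
 [ 0.4766 -0.0885  0.058 ]]
t 2.55 tcp [ 0.5623 -0.1298  0.2423] F [-0.22  0.55 -1.13] open 0.0
need tool [ 0.1613 -0.0153 -0.0941]
t 2.55 tcp [ 0.5623 -0.1298  0.2423] F [-0.22  0.55 -1.13] open 0.0
need tool [ 0.1613 -0.0454 -0.0513]
t 2.55 tcp [ 0.5623 -0.1298  0.2423] F [-0.22  0.55 -1.13] open 0.0
need tool [ 0.1613 -0.0557 -0.0003]
t 2.55 tcp [ 0.5623 -0.1298  0.2423] F [-0.22  0.55 -1.13] open 0.0
need tool [ 0.1613 -0.0459  0.0507]
t 2.55 tcp [ 0.5623 -0.1298  0.2423] F [-0.22  0.55 -1.13] open 0.0
need tool [ 0.1613 -0.0161  0.0939]
```

```bash
python3 -m handwheel '0 -0.003 -0.019 0 0; 0 -0.003 -0.019 0 0; 0.01 -0.003 -0.019 0 0; 0.025 -0.003 -0.019 0 0; 0.03 -0.0033 -0.0181 0 0; 0.03 0 0 0 0; 0.03 0 0 0 0; 0.02 0 0 0 0; 0.01 0 0 0 0; 0.0063 0 0 0 0; 0 0 0 0 0; 0 0 0 0 0; 0 0 0 0 0'
python3 - <<'E'
from h import *
from plant import camera
p=(.5626,-.1292,-1.8546); X=P(p,M,.058)
to([*X[0][:2],.069])
for n in ("wrist","top","scene"):
    c=camera(n);cv2.imwrite(f"pics/{n}2.png",c["img"][:,:,::-1])
    s,t,R=st(); print(n,proj(c,(t+R[:,0]*.011)[None]),proj(c,X[:1]))
a=cv2.imread("pics/wrist2.png")[120:400,140:420];b=cv2.imread("pics/scene2.png")[130:250,160:300]
cv2.imwrite("pics/c2.png",np.hstack([cv2.resize(a,(390,500)),cv2.resize(b,(400,500))]))
E
```

```text
clock: 4.18
tool_pos: [0.6573, -0.1413, 0.0816]
eef_rot: [3.122, 1.57, -0.3]
contact_force: [0.3, 0.2, 0.5]
opening: -0.0002
t 4.17 tcp [ 0.6573 -0.1413  0.0816] F [0.31 0.16 0.53] open -0.0002
need tool [ 0.0126 -0.0001  0.0003]
wrist [[276.97069406 271.57524794]] [[276.69504882 259.97176188]]
top [[331.70093688 177.48953472]] [[331.14933858 178.46531921]]
scene [[212.31631465 210.97795069]] [[212.78822022 213.77002657]]
```

View pics/c2.png

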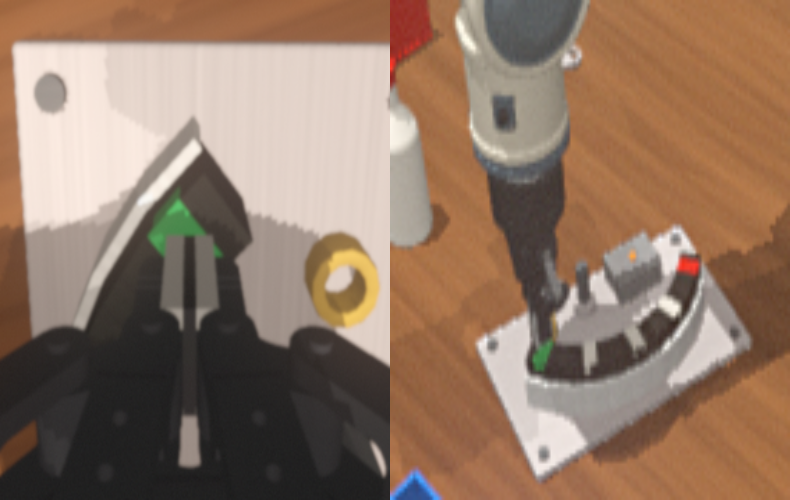

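The fingers are over the green mark, about 12 mm above it. I'll come down to a light touch and read the force.

```bash
python3 -m handwheel '0.004 0 0 0 0; 0.004 0 0 0 0; 0.0035 0 0 0 0; 0.002 0 0 0 0; 0.002 0 0 0 0; 0 0 0 0 0; 0 0 0 0 0; 0 0 0 0 0'
python3 - <<'E'
from h import *
p=(.5626,-.1292,-1.8546); X=P(p,M,.058)
for i in range(1):to([*X[0][:2],.062])
E
```

```text
clock: 5.32
tool_pos: [0.657, -0.1412, 0.0656]
eef_rot: [-0.02, 1.571, 2.841]
contact_force: [-2.7, 0.0, 4.4]
opening: -0.0003
t 5.33 tcp [ 0.657  -0.1412  0.0656] F [-2.65  0.03  4.43] open -0.0003
need tool [ 0.0036 -0.0001 -0.0001]
```

```bash
python3 -m handwheel '0.0015 0 0 0 0; 0.0015 0 0 0 0; 0 0 0 0 0; 0 0 0 0 0'
python3 - <<'E'
from h import *
from plant import camera
p=(.5626,-.1292,-1.8546); X=P(p,M,.058)
for i in range(3):
    to([*X[0][:2],.062]); c=camera(["top","wrist","scene"][i])
b=c["img"][130:250,160:300,::-1]
cv2.imwrite("pics/s3.png",cv2.resize(b,None,fx=5,fy=5,interpolation=cv2.INTER_CUBIC))
for x in X: to([*x[:2],.062])
E
```

```text
clock: 5.82
tool_pos: [0.657, -0.1412, 0.0625]
eef_rot: [-0.216, 1.571, 2.645]
contact_force: [-3.0, 1.0, 5.8]
opening: -0.0001
t 5.83 tcp [ 0.657  -0.1412  0.0625] F [-3.01  1.04  5.76] open -0.0001
need tool [ 0.0005 -0.0001 -0.    ]
t 5.88 tcp [ 0.657  -0.1412  0.0625] F [-2.03  0.87  4.41] open -0.0003
need tool [ 0.0005 -0.0001 -0.    ]
t 5.92 tcp [ 0.657  -0.1412  0.0625] F [-2.88  1.41  5.34] open 0.0004
need tool [ 0.0005 -0.0001  0.    ]
t 5.97 tcp [ 0.657  -0.1412  0.0625] F [-3.14  0.9   4.73] open -0.0
need tool [ 0.0005 -0.0001 -0.    ]
t 5.97 tcp [ 0.657  -0.1412  0.0625] F [-3.14  0.9   4.73] open -0.0
need tool [ 0.0005 -0.0302  0.0429]
t 5.97 tcp [ 0.657  -0.1412  0.0625] F [-3.14  0.9   4.73] open -0.0
need tool [ 0.0005 -0.0404  0.0938]
t 5.97 tcp [ 0.657  -0.1412  0.0625] F [-3.14  0.9   4.73] open -0.0
need tool [ 0.0005 -0.0306  0.1449]
t 5.97 tcp [ 0.657  -0.1412  0.0625] F [-3.14  0.9   4.73] open -0.0
need tool [ 0.0005 -0.0007  0.188 ]
```

View pics/s3.png

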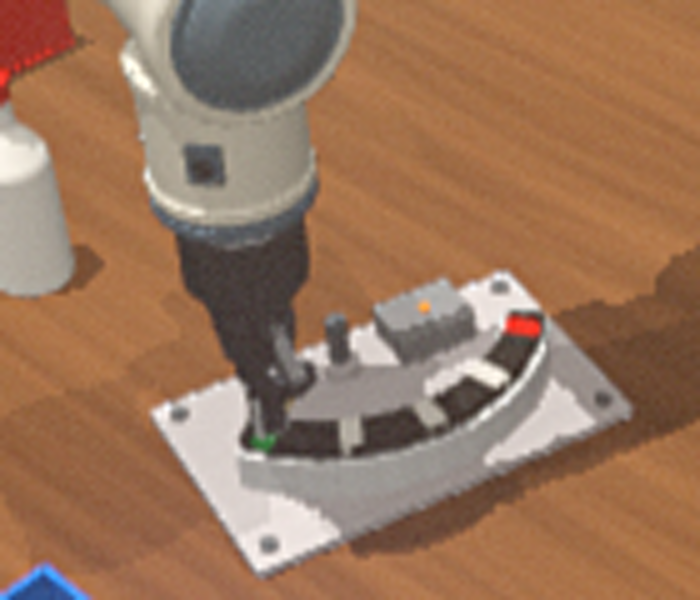

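Vertical force is about 5 N, so the depth is about 7 mm, which agrees with the geometric 6.5 mm. Next I work out the arc increments in tool axes.

Run:
```python
from h import *
p=(.5626,-.1292,-1.8546)
th=np.r_[.8,.76,.7,np.arange(.6,-.61,-.1),-.7,-.76,-.8]
X=P(p,np.c_[.075-.13*np.cos(th),.13*np.sin(th)],.0625)
s,t,R=st(); D=(X-t)@R; D=np.vstack([[0,0,0],D[1:]])
for a,d in zip(th[1:],np.diff(D,axis=0)):print(round(a,2),d.round(4))
```

```text
0.76 [-0.     -0.0043  0.0044]
0.7 [ 0.     -0.0052  0.0058]
0.6 [ 0.     -0.0079  0.0103]
0.5 [ 0.     -0.0068  0.0111]
0.4 [ 0.     -0.0057  0.0117]
0.3 [ 0.     -0.0045  0.0122]
0.2 [ 0.     -0.0033  0.0126]
0.1 [ 0.     -0.002   0.0128]
0.0 [ 0.     -0.0007  0.013 ]
-0.1 [0.     0.0006 0.013 ]
-0.2 [0.     0.0019 0.0129]
-0.3 [0.     0.0032 0.0126]
-0.4 [0.     0.0044 0.0122]
-0.5 [0.     0.0056 0.0117]
-0.6 [0.     0.0068 0.0111]
-0.7 [0.     0.0078 0.0104]
-0.76 [0.     0.0052 0.0058]
-0.8 [0.     0.0036 0.0037]
```

```bash
python3 -m handwheel '0 -0.0043 0.0044 0 0; 0 -0.0052 0.0058 0 0; 0 -0.0079 0.0103 0 0; 0 -0.0068 0.0111 0 0; 0 -0.0057 0.0117 0 0; 0 -0.0045 0.0122 0 0'
python3 - <<'E'
from h import *
p=(.5626,-.1292,-1.8546); X=P(p,np.c_[.075-.13*np.cos(.3),.13*np.sin(.3)],.0625)
to(X[0])
E
```

```text
clock: 6.72
tool_pos: [0.6135, -0.0925, 0.0628]
eef_rot: [-3.119, 1.569, -0.257]
contact_force: [3.9, -2.9, 5.9]
opening: -0.0001
t 6.72 tcp [ 0.6135 -0.0925  0.0628] F [ 3.89 -2.93  5.91] open -0.0001
need tool [0.0003 0.0003 0.0001]
```

Tracking is on the arc within 0.3 mm and the depth is unchanged, so I carry straight on.

```bash
python3 -m handwheel '0 -0.0033 0.0126 0 0; 0 -0.002 0.0128 0 0; 0 -0.0007 0.013 0 0; 0 0.0006 0.013 0 0; 0 0.0019 0.0129 0 0; 0 0.0032 0.0126 0 0'
python3 - <<'E'
from h import *
p=(.5626,-.1292,-1.8546); a=-.3;X=P(p,np.c_[.075-.13*np.cos(a),.13*np.sin(a)],.0625)
to(X[0])
E
```

```text
clock: 7.48
tool_pos: [0.5396, -0.0709, 0.0628]
eef_rot: [-2.972, 1.569, -0.111]
contact_force: [4.7, -0.2, 4.3]
opening: -0.0
t 7.47 tcp [ 0.5396 -0.0709  0.0628] F [ 4.72 -0.23  4.32] open -0.0
need tool [ 0.0003  0.0003 -0.    ]
```

```bash
python3 -m handwheel '0 0.0044 0.0122 0 0; 0 0.0056 0.0117 0 0; 0 0.0068 0.0111 0 0; 0 0.0078 0.0104 0 0; 0 0.0052 0.0058 0 0; 0 0.0036 0.0037 0 0; 0 0 0 0 0; 0 0 0 0 0'
python3 - <<'E'
from h import *
from plant import camera
p=(.5626,-.1292,-1.8546); X=P(p,M,.0625)
to(X[4])
c=camera("scene");b=c["img"][130:250,180:320,::-1]
cv2.imwrite("pics/s4.png",cv2.resize(b,None,fx=5,fy=5,interpolation=cv2.INTER_CUBIC))
c=camera("wrist");cv2.imwrite("pics/w4.png",c["img"][:,:,::-1])
E
```

```text
clock: 8.48
tool_pos: [0.4769, -0.088, 0.0625]
eef_rot: [0.665, 1.571, -2.757]
contact_force: [-0.7, -2.9, 6.0]
opening: 0.0002
t 8.47 tcp [ 0.4769 -0.088   0.0625] F [-0.68 -2.88  6.02] open 0.0002
need tool [0.     0.0006 0.0002]
```

View pics/s4.png

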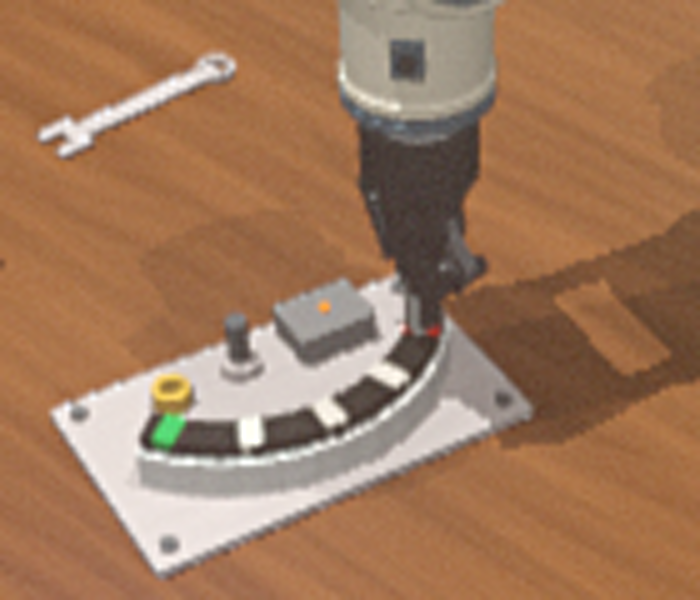

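View pics/w4.png

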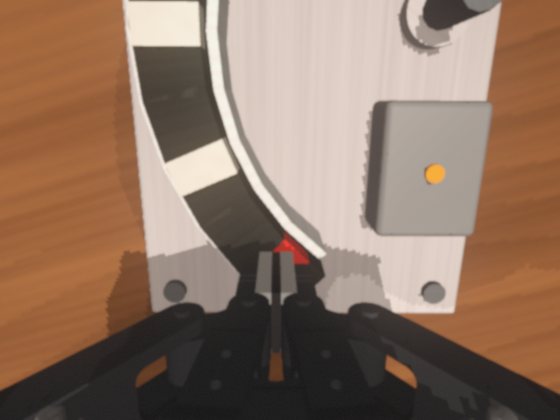

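The fingertips cover the red mark, with its edges just showing around them at about (292,252) in the wrist view, and the strip is still pressed at about 6 N. Now I lift straight up.

```bash
python3 -m handwheel '-0.004 0 0 0 0; -0.01 0 0 0 0; -0.02 0 0 0 0; -0.03 0 0 0 0; -0.03 0 0 0 0; -0.03 0 0 0 0; -0.03 0 0 0 0; -0.015 0 0 0 0; 0 0 0 0 0; 0 0 0 0 0; 0 0 0 0 0; 0 0 0 0 0'
python3 - <<'E'
from h import *
from plant import camera
p=(.5626,-.1292,-1.8546); X=P(p,M,.058); to(X[4])
S=camera("scene");cv2.imwrite("pics/s5.png",S["img"][:,:,::-1])
b=S["img"][175:250,180:300,::-1];cv2.imwrite("pics/s5z.png",cv2.resize(b,None,fx=6,fy=6,interpolation=cv2.INTER_CUBIC))
a=cv2.imread("pics/scene0.png");d=cv2.absdiff(a,S["img"][:,:,::-1].copy())[175:250,180:300].max(2);print((d>60).sum())
E
```

```text
clock: 10.07
tool_pos: [0.4771, -0.088, 0.2309]
eef_rot: [-0.038, 1.57, 2.823]
contact_force: [0.6, -0.2, 0.9]
opening: 0.0002
t 10.07 tcp [ 0.4771 -0.088   0.2309] F [ 0.58 -0.23  0.91] open 0.0002
need tool [0.1729 0.0006 0.0002]
247
```

View pics/s5z.png

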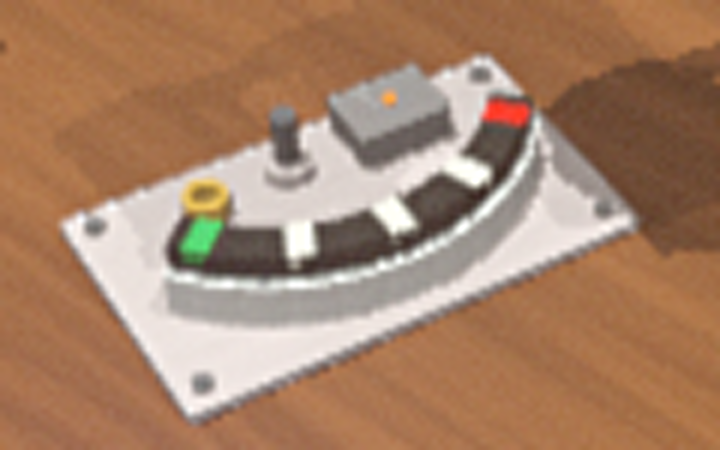

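The plate, collar, bolt and marks sit at the same pixels as before, with green at (201,239) and red at (507,111). The strip is back up and only shadows differ. Handing in.

```bash
python3 -c "
from plant import ticket
print(ticket.hand_in())"
```

```text
the job is handed in; nothing more can be done
None
```

I ran the stroke from the green mark over the three white marks to the red one with closed fingers, in one unbroken pass, then lifted clear and handed in at about 10 s.

- **Press depth:** By fingertip height, the strip stayed pressed about 6 to 7 mm at every point I checked. Vertical force on the fingers read 4.3 to 6.0 N with about 0.6 N of noise, which fits that depth. I took readings at green, at two points along the curve and at red, not continuously.
- **Path:** The fingertips were within about 0.6 mm of the planned arc at those checks. The arc itself was located from the three cameras, which disagreed by up to about 4 mm for the top and scene views. I used the wrist-view fit, which fell between them. In the pictures the tips covered green and red.
- **After lifting:** In the final scene picture the plate, bolt and collar are at the same pixels as before, the strip is back up, and force reads about zero. I compared only the plate area closely. I did not recheck the hammer, wrench, oil, grease and mug in the final pictures, but no move went near them.

None of the checks failed.

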